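# Fit the turning key to the grater and wind its drum to the loading mark

## Task

Take the orange turning key from the chopping board and fit it onto the toothed drive shaft on the grater's sloping face: line it up until the teeth mesh, then push it fully home against the flange. Only then turn the key clockwise until the drive's white pointer reaches the red mark, where it stops, and let go, leaving the key fully home. Leave the spice jar, the tin and the mug where they stand.

Things in the scene. Friction and masses are not known exactly. Their poses are not given: they have to be found in the camera images.
- key_grip (a point): loose orange turning key, about 80 to 140 g, 62 mm high, upright on the blue board. Point: centre of its grip bar, on its axis, 48 mm above its underside; z up the key's axis, x along the bar. Bar 56 mm long (x), 16 thick (y), 28 tall; under it 8 mm of thin neck, then a round skirt 48 mm across from 26 mm height down to the underside.
- shaft_seat (a point): centre of the steel drive flange (66 mm across) on the grater's sloping face, some 155 mm above the worktop; the key is home when its underside lies flat here. z points out along the shaft, leaning 35 degrees from vertical to the grater's front; x along the white pointer, which lies flat and reaches 41 mm from the axis. Turns with the drive.
- key_home (a point): point on the shaft's axis 48 mm out from the flange, same axes as shaft_seat: the centre of the key's grip bar comes here when the key is home.
- drive (a joint): turning angle of the drive, rad, growing clockwise as one looks at the sloping face; 1.0 is the hard stop, pointer at the red mark (twelve o'clock, up the slope). Starts between 0 and 0.35. Friction about 0.15 N m; stays where left.
- spice_mid (a point): small spice jar with a red cap, 45 mm diameter, 106 mm high, loose; point at half height; must stay where it is
- tin_mid (a point): food tin, 75 mm diameter, 110 mm high, loose; point at half height; must stay where it is
- mug_mid (a point): white spotted mug, body 92 mm wide, with its handle 127 mm, 93 mm high, loose; point at half height; must stay where it is
- key_foot (a point): centre of the key's underside, same axes. Socket open below, 35 mm across, 22 deep; six inward teeth 5.5 mm wide reach in to 10.5 mm from the axis, 2 to 14 mm above the underside. The gaps between them lie every 60 degrees starting from x, so two gaps are in line with the bar; thin black ridges outside the skirt mark the gaps.
- shaft_tip (a point): tip of the steel shaft, 22 mm out from the flange, same axes. Core 18 mm across; on its lower 14 mm six bevelled teeth 5 mm wide reach 16 mm from the axis, every 60 degrees starting from x (the pointer). The key goes on with its bar in line with any two teeth (play about 8 degrees either way); otherwise it rests on the teeth, 12 mm too high.
- grater: rotary grater, fixed to the worktop; origin under its base, x away from its front. Cream housing 116 mm across, leaning with the shaft, on a grey round base 140 mm across, about 190 mm high in all; feed chute on the far upper side, behind the face, nothing above the face.
- cutting_board: blue chopping board, fixed, 240 x 340 x 10 mm; origin under its centre, y along its length. The key stands on its top, 10 mm above the worktop.
There are look-alikes about, which are no part of the job. Of the things like the part that bears key_grip, leave any that is green; of the rest the smaller one is meant.

How it is judged (in metres and radians):
On the way, in this order (a step that is already met when the one before it is completed fails the run):
1. the key sits fully home on the shaft, its teeth meshed, before the drive has been wound on (z of key_grip in the frame of shaft_seat below 0.0515 m and distance between key_grip and key_home below 0.008 m and angle between the z axis of key_grip and the z axis of shaft_seat, either way round below 0.14 rad and value of joint drive below 0.7 rad), for 0.2 s.
2. the drive is turned with the key to the red mark (value of joint drive above 0.88 rad and distance between key_grip and key_home below 0.01 m), for 0.2 s.
At the end, for the whole second after the job is handed in: Key fully home on the shaft (at most 3.5 mm too far out, grip centre within 8 mm of key_home, axis within 8 degrees of the shaft's); drive at 0.88 rad or more (pointer within 7 degrees of the red mark); spice jar, tin and mug within 30 mm of where they stood (z of key_grip in the frame of shaft_seat below 0.0515 m and distance between key_grip and key_home below 0.008 m and angle between the z axis of key_grip and the z axis of shaft_seat, either way round below 0.14 rad and value of joint drive above 0.88 rad and distance of each of spice_mid, tin_mid, mug_mid from where it was at the start of the episode below 0.03 m); the robot touches nothing.
It fails at once if the spice jar, tin or mug is pushed more than 30 mm from its place or knocked over (distance of any of spice_mid, tin_mid, mug_mid from where it was at the start of the episode above 0.03 m or angle between any of spice_mid, tin_mid, mug_mid's own z axis and vertical above 0.7 rad).
It also fails if it takes over 58 s, if anything falls off the work surface, if the arm or the gripper's body presses on something with over 40 N, if the wrist force passes 120 N, or if a joint passes its speed limit or range.

## Robot

A 6-joint arm with a two-finger parallel gripper is mounted at the origin on a cart in front of the work surface, level with it; the furniture and walls round the work are solid. World frame = base frame: x ahead of the robot, y to its left, z up, the work surface at z = 0. Lengths are in m, angles in degrees, forces in N, time in s.
With the tool pointing down it reaches from about 0.3 to 0.75 m from the base axis. Payload 8.5 kg.
Tool frame: the origin (TCP) lies at the very end of the fingers, on their centre line; the grasp point (between the pads) lies 19 mm behind it; z points along the fingers, y is the line along which they close (so a half turn about z gives the same grasp; the last joint's range is limited). The gripper opens to 85 mm and grips with 20 to 120 N. Pads are 22 mm wide; open, the fingers measure 114 mm over their backs; the gripper's body (76 mm by 85 mm) begins 54 mm behind the grasp point. The pads swing forward as they close: fully open they stand 13 mm farther back than shut.
Start: joints at [-81.148, 21.807, 74.336, -0, 83.858, -12.336], TCP at [0.199, -0.513, 0.231] pointing down, gripper open.
Joint ranges: [-178.18, 178.18], [-50.72, 133.34], [12.68, 142.11], [-81.47, 261.47], [9.98, 163.14], [-165.26, 165.26]. Speed limits (degrees/s): [136.94, 136.94, 180, 180, 180, 180].

## Interface

Orientations are given as a 3x3 rotation matrix whose columns are the frame's x, y, z axes.
In Python, from rig import env, optics, spotter gives the robot as it stands.
- The arm moves only by the shell command python3 -m crank 'ROWS' [FORCE]. ROWS is JSON, one flat list of numbers, 5 for each row, row after row: the finger opening in cm, from 0 to 8.54, then the shift along the tool's x, y, z in cm, then the turn about the tool's z in rad. A call has exactly 8 rows; each row shifts and turns the commanded pose from where the row before left it, along the tool's axes as they then stand; what a row does not reach is not made up. A row lasts 1/12 s, in which the tool goes at most 41.7 mm and 7.16 degrees, less where a joint would pass 70% of its speed; a pose out of reach is approached as far as the arm can. A call is refused whole if a number of a shift passes 4.17 or a number of a turn 0.125, either way. A call with a gripper value outside its range is refused whole. The fingers move at their own pace and stop on an object; FORCE is the grip in N (left out, the last holds). Time passes only in rows, so rows that do not move let the fingers close, or fill a call up. It gives the time, the measured TCP pose, the force, the opening and the grip force at its end, in the units of the state.
- env.observe(): the state, without advancing time (a new reading comes with each control period).
- optics.get_image(name): name is "side" or "top" or "wrist"; returns a dict with "color" (420x560x3 uint8, red, green, blue), "intrinsics" (3x3 intrinsics, pixels), "distortion" ([k1, k2, p1, p2, k3] as OpenCV has them; the pictures are not rectified), "pose" (4x4, takes a point from camera to world coordinates). Camera axes: x right, y up, looking along -z (the intrinsics and any distortion apply to the point x, -y, -z); pixel columns grow to the right and rows downward; lengths in m; the calibration is good to about 2 mm. A picture is of the moment at which its call begins. There is no depth.
- env.close_job(): hands the job in; it is judged then, once.
Trained networks look in a picture, given as the dict that the camera call returned (one of the last four; its "shot" number tells which), for a name from the list of things; names that differ only in an ending like _2 or _b are one class to them, and where a whole thing is asked for, a point or a joint stands for the part that bears it (a point fixed in the world has none). Each returns a list of dicts, best first, with "score" (0 to 1); they miss things now and then, are a little off and sometimes report something else, mostly with a low value. They report only what shows in the picture. A call takes as long as a camera call. They do not tell look-alikes from the thing itself.
- spotter.look_for(picture, query): "at" ([column, row] as shares, 0 to 1, of the picture: columns of its width, rows of its height, amid what is visible of it).
The state is a dict: "time_s": time; "q": joint angles; "qvel": joint speeds; "joint_efforts": joint torques, N m; "position": TCP position; "tool_rot": TCP orientation; "ft_force": force on the tool from outside, world axes, zero at the start; "wrist_torque": the same for the moment, N m; "grip_width": finger opening in m; "gripper_force": force on a finger pad.
Only numpy, scipy, OpenCV 4.12 (cv2) and the standard library are available. Lean on these libraries where they do the work, as an engineer would, in place of code of your own. Each camera call takes 0.05 s, during which the arm holds its last target. There are 200 camera calls.

## Working session

There is one attempt and no reset: what is moved stays moved. The work goes in short steps, Python scripts to look and compute and a shell command to move; the robot and the scene stay as the last step left them, time stands still between calls to the robot, and variables do not carry over. Pictures are saved under pics/ and viewed, at most 10 in all, crops included, and the job is handed in when it is done.

```bash
ls; mkdir -p pics; cat > h.py <<'E'
import numpy as np, cv2
from rig import env, optics, spotter
def ray(p,uv):
    n=cv2.undistortPoints(np.array([[uv]],float),np.array(p["intrinsics"],float),np.array(p["distortion"],float))[0,0]
    T=np.array(p["pose"]); d=T[:3,:3]@np.array([n[0],-n[1],-1]); return T[:3,3],d/np.linalg.norm(d)
def atz(p,uv,z):
    o,d=ray(p,uv); return o+d*(z-o[2])/d[2]
def proj(p,X):
    T=np.array(p["pose"]); c=T[:3,:3].T@(np.array(X,float)-T[:3,3]); c=c*[1,-1,-1]
    return cv2.projectPoints(c[None],np.zeros(3),np.zeros(3),np.array(p["intrinsics"],float),np.array(p["distortion"],float))[0][0,0]
def tri(prs):
    A=np.zeros((3,3));b=np.zeros(3)
    for p,uv in prs:
        o,d=ray(p,uv);M=np.eye(3)-np.outer(d,d);A+=M;b+=M@o
    return np.linalg.solve(A,b)
def save(p,name,crop=None,s=1):
    im=p["color"][:,:,::-1]
    if crop: im=im[crop[1]:crop[3],crop[0]:crop[2]]
    cv2.imwrite("pics/"+name,cv2.resize(im,None,fx=s,fy=s,interpolation=cv2.INTER_CUBIC))
E
python3 - <<'E'
from h import *
import pickle
ps={n:optics.get_image(n) for n in("side","top")}
pickle.dump(ps,open("ps.pkl","wb"))
for n,p in ps.items():
    save(p,n+"0.png",s=1.4)
    print(n,np.round(p["pose"],3).tolist(),np.round(p["intrinsics"],1).tolist())
    for q in("key_grip","shaft_seat","shaft_tip","grater","spice_mid","tin_mid","mug_mid","cutting_board"):
        print(q,[(np.round(np.array(r["at"])*[560,420],1).tolist(),round(r["score"],2)) for r in spotter.look_for(p,q)][:4])
E
```

```text
pics
side [[-0.93, 0.147, -0.337, 0.211], [-0.368, -0.356, 0.859, 0.945], [0.006, 0.923, 0.385, 0.549], [0.0, 0.0, 0.0, 1.0]] [[422.8, 0.0, 284.9], [0.0, 422.8, 214.3], [0.0, 0.0, 1.0]]
key_grip [([381.0, 206.6], 0.84), ([364.4, 228.8], 0.68), ([315.2, 210.6], 0.65)]
shaft_seat [([259.0, 218.1], 0.75)]
shaft_tip [([255.9, 214.8], 0.54)]
grater [([239.4, 236.0], 0.64)]
spice_mid [([213.8, 238.2], 0.7)]
tin_mid [([221.2, 302.1], 0.97)]
mug_mid [([315.7, 323.8], 0.79), ([259.3, 221.5], 0.64)]
cutting_board []
top [[0.025, 0.998, -0.063, 0.486], [-1.0, 0.024, -0.011, 0.001], [-0.01, 0.063, 0.998, 1.431], [0.0, 0.0, 0.0, 1.0]] [[518.3, 0.0, 276.9], [0.0, 518.3, 212.5], [0.0, 0.0, 1.0]]
key_grip [([384.3, 214.2], 0.88), ([355.0, 279.2], 0.84), ([408.1, 285.7], 0.67)]
shaft_seat [([236.9, 194.9], 0.68)]
shaft_tip [([237.6, 195.0], 0.79), ([231.1, 184.9], 0.47)]
grater [([233.2, 181.9], 0.71)]
spice_mid [([238.9, 194.3], 0.67), ([280.9, 134.9], 0.63)]
tin_mid [([154.9, 203.1], 0.77)]
mug_mid [([157.3, 273.5], 0.86)]
cutting_board [([360.5, 212.4], 0.56)]
```

View pics/top0.png

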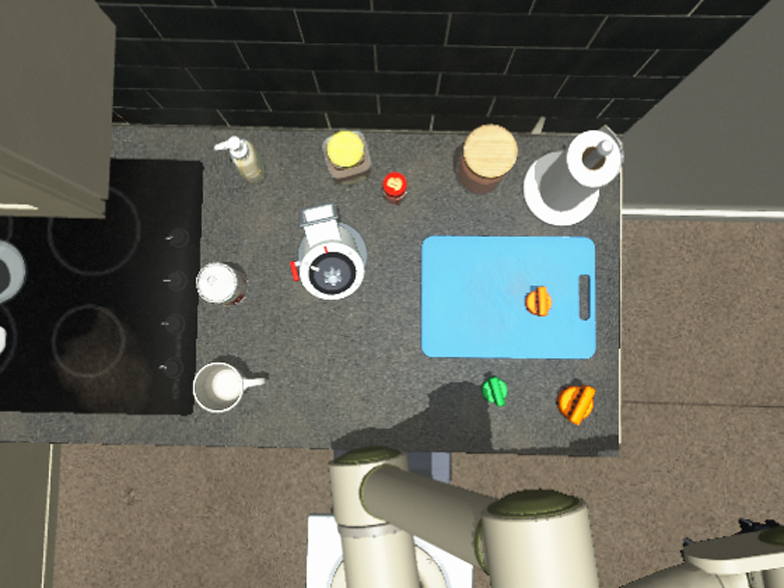

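View pics/side0.png

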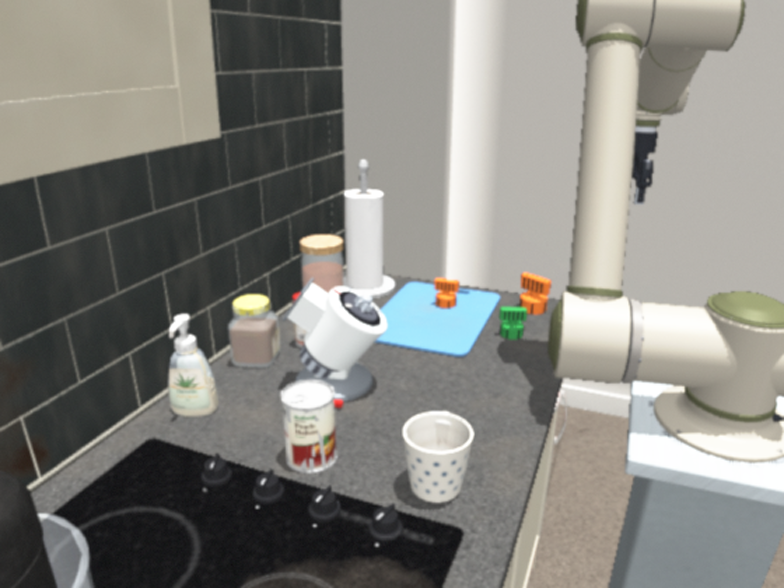

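```bash
python3 - <<'E'
from h import *
import pickle
ps=pickle.load(open("ps.pkl","rb"));t,s=ps["top"],ps["side"]
print("key top@z.058",atz(t,(384.3,214.2),.058),"tri",tri([(t,(384.3,214.2)),(s,(315.2,210.6))]))
print("seat",tri([(t,(236.9,194.9)),(s,(259,218.1))]),"tip",tri([(t,(237.6,195)),(s,(255.9,214.8))]))
print("base",tri([(t,(233.2,181.9)),(s,(239.4,236))]))
for n,z in(("spice",.053),("tin",.055),("mug",.046)):pass
print("tin",tri([(t,(154.9,203.1)),(s,(221.2,302.1))]),"mug",tri([(t,(157.3,273.5)),(s,(315.7,323.8))]),"spice",atz(t,(281,133),.106))
a=cv2.resize(t["color"][140:230,195:285,::-1],(400,400),interpolation=cv2.INTER_CUBIC)
b=cv2.resize(t["color"][190:240,360:410,::-1],(400,400),interpolation=cv2.INTER_CUBIC)
cv2.imwrite("pics/c1.png",np.hstack([a,b]))
E
```

```text
key top@z.058 [ 0.57493559 -0.26741906  0.058     ] tri [ 0.57948253 -0.27120463  0.03402809]
seat [0.60509877 0.11451293 0.15663638] tip [0.6083793  0.11389452 0.1637753 ]
base [0.64634478 0.13074416 0.10902075]
tin [0.58652031 0.33815758 0.06687362] mug [0.39774177 0.3255573  0.05954678] spice [0.77558776 0.01071155 0.106     ]
```

View pics/c1.png

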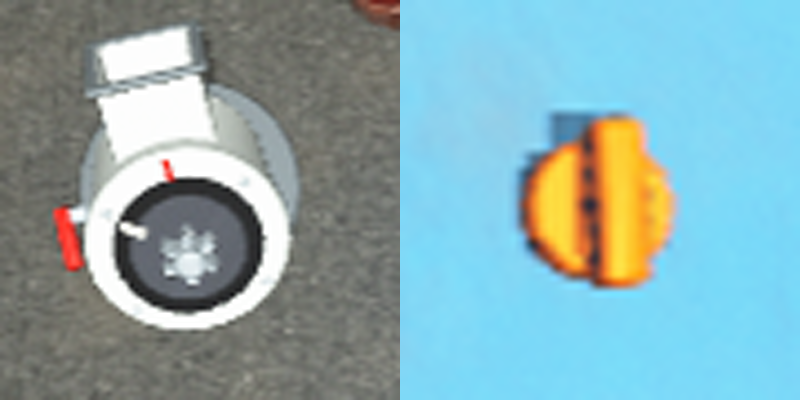

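```bash
python3 -m crank --help | head -30; python3 - <<'E'
from h import *
s=env.observe();np.set_printoptions(precision=4,suppress=True)
print(s)
w=optics.get_image("wrist");T=np.eye(4);T[:3,:3]=s["tool_rot"];T[:3,3]=s["position"]
print(np.linalg.inv(T)@np.array(w["pose"]),np.array(w["intrinsics"]),w["distortion"])
import pickle;from scipy.optimize import least_squares
ps=pickle.load(open("ps.pkl","rb"));t=ps["top"]
px=lambda c:(195+c[0]*90/400,140+c[1]*90/400)
def fr(psi):
    c,S=np.cos(np.radians(35)),np.sin(np.radians(35));g=np.array([np.cos(psi),np.sin(psi),0])
    n=-S*g+[0,0,c];u=c*g+[0,0,S];return n,u
# seat height .155 ; unknown seat xy, psi, d, red radius fixed 47
def f(v):
    n,u=fr(v[2]);seat=np.array([v[0],v[1],.155]);r=np.cross(u,n) # clockwise side seen from outside
    d=v[3]-1
    pts=[(seat+u*v[4],(167,170)),(seat+(u*np.cos(d)+r*np.sin(d))*.035,(131,230)),(seat+22*n/1000,(190,263)),(seat,(189,241))]
    return np.concatenate([np.array(proj(t,X))-px(c) for X,c in pts])
r=least_squares(f,[.605,.1145,0,.2,.047]);print(r.x,r.fun)
E
```

```text
{'time_s': 0.9, 'q': array([-81.1472,  21.8061,  74.3338,   0.0002,  83.8592, -12.3375]), 'qvel': array([ 0.0103,  0.0919, -0.0848,  0.0089,  0.0797,  0.0437]), 'joint_efforts': array([  0.0002, -44.8324, -23.1457,  -0.0002,   0.0007,  -0.    ]), 'position': array([ 0.1988, -0.5128,  0.2313]), 'tool_rot': array([[ 0.9324,  0.3615,  0.    ],
       [ 0.3615, -0.9324, -0.    ],
       [ 0.    ,  0.    , -1.    ]]), 'ft_force': array([-0.2954,  0.9117, -0.7467]), 'wrist_torque': array([-0.0432, -0.0347,  0.0273]), 'gripper_force': 0.0, 'grip_width': 0.0851771518282333}
[[-0.0007  0.966   0.2584  0.066 ]
 [ 1.      0.0007  0.      0.0005]
 [-0.0001  0.2584 -0.966  -0.1418]
 [ 0.      0.      0.      1.    ]] [[302.1466   0.     276.7926]
 [  0.     302.1466 206.6534]
 [  0.       0.       1.    ]] [-0.0615  0.      0.      0.      0.    ]
[ 0.6082  0.114   0.2785 -0.0321  0.0472] [ 0.1052 -0.0312 -0.6028 -0.19    0.4559 -0.2274  0.0375  0.4531]invalid input: not JSON, or not a number
```

```bash
python3 -m crank '[8.5,4,-0.85,0.3,0, 8.5,4,-0.85,0.3,0, 8.5,4,-0.85,0.3,0, 8.5,4,-0.85,0.3,0, 8.5,4,-0.85,0.3,0, 8.5,4,-0.85,0.3,0, 8.5,4,-0.85,0.3,0, 8.5,4,-0.85,0.3,0]' && python3 -m crank '[8.5,3,-0.64,0.6,0, 8.5,3,-0.64,0.6,0, 8.5,3,-0.64,0.6,0, 8.5,3,-0.64,0.6,0, 8.5,0,0,0,0.1, 8.5,0,0,0,0.1, 8.5,0,0,0,0.1, 8.5,0,0,0,0]'
python3 - <<'E'
from h import *
w=optics.get_image("wrist");save(w,"w1.png",s=1.4)
for r in spotter.look_for(w,"key_grip")[:3]:
    uv=np.array(r["at"])*[560,420];print(uv,r["score"],atz(w,uv,.058))
E
```

```text
time_s: 1.62
position: [0.4741, -0.3323, 0.2073]
tool_rot: [[0.932, 0.361, 0.0], [0.361, -0.932, -0.0], [0.0, 0.0, -1.0]]
ft_force: [0.7, -1.0, 0.2]
grip_width: 0.0851
gripper_force: 0.0
time_s: 2.28
position: [0.5754, -0.2663, 0.1831]
tool_rot: [[0.998, 0.067, -0.0], [0.067, -0.998, 0.0], [-0.0, -0.0, -1.0]]
ft_force: [-0.2, -0.0, 0.0]
grip_width: 0.085
gripper_force: 0.0
[206.584 324.786] 0.72 [ 0.43882056 -0.20257888  0.058     ]
[339.08  329.784] 0.63 [ 0.44186453 -0.34034696  0.058     ]
[285.88 199.29] 0.61 [ 0.5775546  -0.27460761  0.058     ]
```

View pics/w1.png

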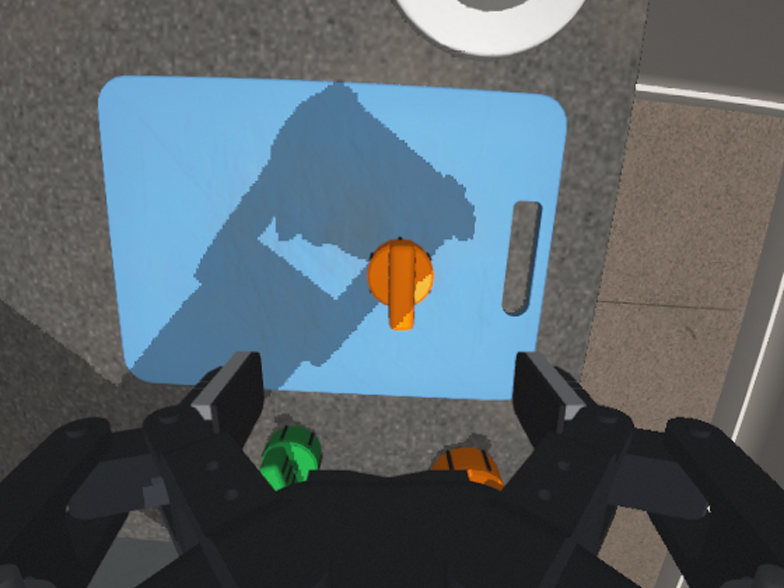

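```bash
python3 - <<'E'
from h import *
w=optics.get_image("wrist")
f=lambda x,y,z:atz(w,(x/1.4,y/1.4),z)
a,b=f(402,242,.072),f(401,316,.072);print("bar",a,b,np.linalg.norm(a-b),(a+b)/2,np.degrees(np.arctan2(*(a-b)[1::-1])))
c=[f(433,274,.036),f(367,274,.036)];print("skirt",c,sum(c)/2)
print("left edge",f(99,110,.01),f(125,360,.01),"near",f(160,383,.01),f(500,399,.01),"far",f(130,75,.01))
E
```

```text
bar [ 0.60367569 -0.27340618  0.072     ] [ 0.55689592 -0.27656957  0.072     ] 0.04688660270509466 [ 0.58028581 -0.27498788  0.072     ] 3.8686139086593907
skirt [array([ 0.57743091, -0.29855107,  0.036     ]), array([ 0.57408848, -0.25239849,  0.036     ])] [ 0.5757597  -0.27547478  0.036     ]
left edge [ 0.6755111  -0.05106533  0.01      ] [ 0.48079817 -0.05502209  0.01      ] near [ 0.46220668 -0.08355049  0.01      ] [ 0.46917954 -0.36873022  0.01      ] far [ 0.70003082 -0.07566712  0.01      ]
```

```bash
python3 -m crank '[8.5,0,0.88,0,0, 8.5,0,0,3,0, 5,0,0,3,0, 5,0,0,3,0, 5,0,0,3,0, 5,0,0,1.9,0, 5,0,0,0,0, 1,0,0,0,0]' 25 && python3 -m crank '[1,0,0,0,0, 1,0,0,0,0, 1,0,0,0,0, 1,0,0,0,0, 1,0,0,0,0, 1,0,0,0,0, 1,0,0,0,0, 1,0,0,-1,0]'
```

```text
time_s: 3.1
position: [0.5757, -0.2758, 0.0441]
tool_rot: [[0.998, 0.07, -0.001], [0.07, -0.998, 0.001], [-0.001, -0.001, -1.0]]
ft_force: [-0.9, 0.6, -0.1]
grip_width: 0.0393
gripper_force: 0.0
time_s: 3.77
position: [0.5753, -0.275, 0.0539]
tool_rot: [[0.998, 0.07, -0.002], [0.07, -0.998, 0.001], [-0.001, -0.001, -1.0]]
ft_force: [0.7, -0.4, -2.0]
grip_width: 0.0154
gripper_force: 28.6
```

```bash
python3 -m crank '[1,-0.7,-3.44,-0.6,0, 1,-0.7,-3.44,-0.6,0, 1,-0.7,-3.44,-0.6,0, 1,-0.7,-3.44,-0.6,0, 1,-0.7,-3.44,-0.6,0, 1,-0.7,-3.44,-0.6,0, 1,-0.7,-3.44,-0.6,0, 1,-0.7,-3.44,-0.6,0]' && python3 -m crank '[1,0,0,0,-0.12, 1,0,0,0,-0.12, 1,0,0,0,-0.12, 1,0,0,0,-0.12, 1,0,0,0,-0.12, 1,0,0,0,-0.12, 1,0,0,0,-0.12, 1,0,0,0,-0.12]' && python3 -m crank '[1,0,0,0,-0.113, 1,0,0,0,-0.113, 1,0,0,0,-0.113, 1,0,0,0,-0.113, 1,0,0,0,-0.113, 1,0,0,2,0, 1,0,0,2,0, 1,0,0,2,0]' && python3 - <<'E'
from h import *
p=optics.get_image("side");save(p,"s1.png",(150,120,430,330),2.8);print(env.observe()["position"])
E
```

```text
time_s: 4.43
position: [0.5, -0.0031, 0.1034]
tool_rot: [[0.998, 0.07, 0.001], [0.07, -0.998, -0.0], [0.001, 0.0, -1.0]]
ft_force: [0.9, -0.8, -1.7]
grip_width: 0.0155
gripper_force: 28.7
time_s: 5.1
position: [0.5007, -0.0045, 0.103]
tool_rot: [[0.51, 0.86, 0.0], [0.86, -0.51, -0.0], [0.0, 0.0, -1.0]]
ft_force: [0.6, -0.2, -0.7]
grip_width: 0.0154
gripper_force: 28.7
time_s: 5.77
position: [0.501, -0.0046, 0.0425]
tool_rot: [[-0.024, 1.0, 0.002], [1.0, 0.024, -0.0], [-0.0, 0.002, -1.0]]
ft_force: [0.7, -0.4, -0.9]
grip_width: 0.0151
gripper_force: 28.7
[ 0.49913657 -0.00429389  0.03909033]
```

View pics/s1.png

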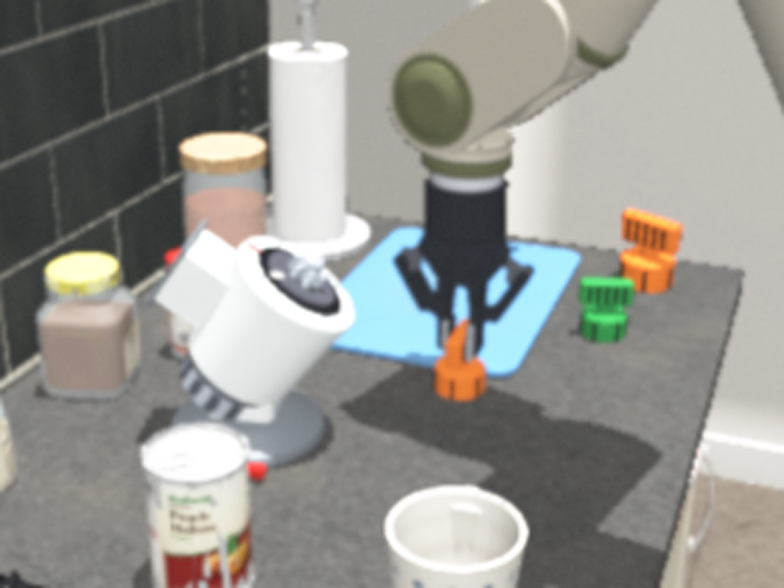

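```bash
python3 -m crank '[1,-1.2,0,0,0, 1,-0.8,0,0,0, 1,-0.6,0,0,0, 1,-0.6,0,0,0, 1,-0.6,0,0,0, 1,-0.6,0,0,0, 1,-0.6,0,0,0, 1,-0.5,0,0,0]' && python3 - <<'E'
from h import *
s=env.observe();print(s["position"],s["ft_force"])
p=optics.get_image("side");q=optics.get_image("top")
a=cv2.resize(p["color"][200:280,290:370,::-1],(400,400),interpolation=cv2.INTER_CUBIC)
w=optics.get_image("wrist");b=cv2.resize(w["color"][200:340,210:350,::-1],(400,400),interpolation=cv2.INTER_CUBIC)
cv2.imwrite("pics/b1.png",np.hstack([a,b]))
E
```

```text
time_s: 6.48
position: [0.5026, -0.06, 0.0439]
tool_rot: [[-0.023, 1.0, 0.002], [1.0, 0.023, 0.001], [0.001, 0.002, -1.0]]
ft_force: [0.4, 7.0, -0.4]
grip_width: 0.0153
gripper_force: 30.4
[ 0.50257759 -0.06004827  0.04393297] [ 0.44826417  7.01564228 -0.41860935]
```

View pics/b1.png

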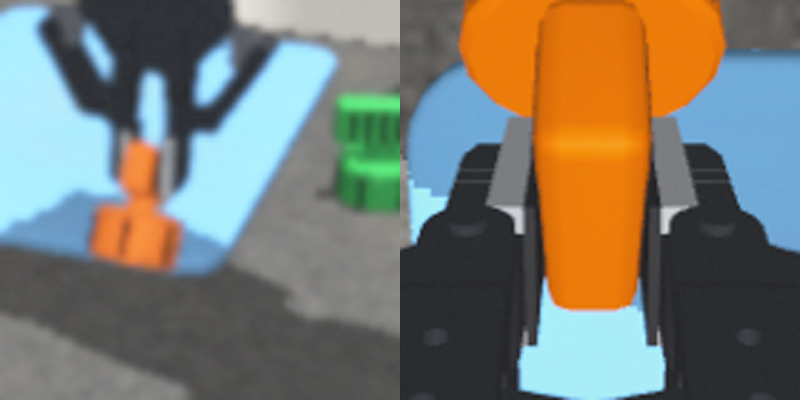

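```bash
python3 -m crank '[1,1,0,0,0, 1,2,0,-2,0, 1,1,0,-3,0, 1,0,0,-4,0, 1,0,0,-4,0, 1,0,0,-3,0, 1,0,0,-1,0, 1,0,0,0,0]' 40 && python3 - <<'E'
from h import *
w=optics.get_image("wrist");save(w,"w2.png",(200,150,360,330),3.3)
import pickle;pickle.dump((w,env.observe()),open("w2.pkl","wb"))
E
```

```text
time_s: 7.3
position: [0.502, -0.0194, 0.2154]
tool_rot: [[-0.025, 1.0, 0.006], [1.0, 0.025, -0.002], [-0.002, 0.006, -1.0]]
ft_force: [0.0, -0.3, -1.2]
grip_width: 0.0154
gripper_force: 41.5
```

View pics/w2.png

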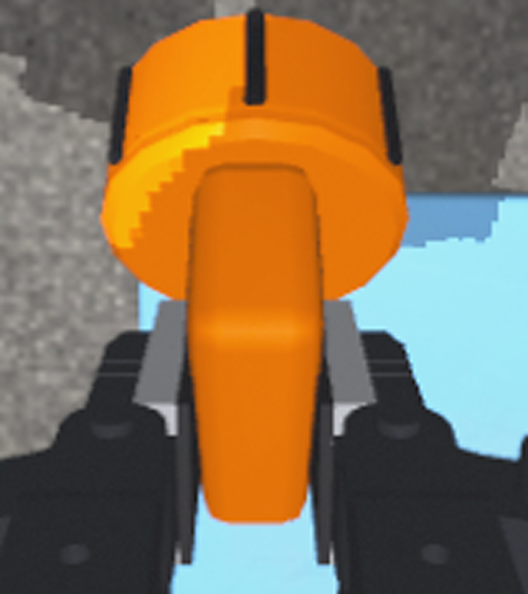

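```bash
cat > fitk.py <<'E'
from h import *
from scipy.optimize import least_squares
def fit(w,T,obs):
    # obs: list of (key local x,z mm, image row)
    def kp(v,x,z):
        c,s=np.cos(v[0]),np.sin(v[0]) # key z leans to tool -x: key z=( -s,0,-c), key x=(c,0,-s) in tool axes
        p=np.array([v[1],0,v[2]])+x/1000*np.array([c,0,-s])+z/1000*np.array([-s,0,-c]);return T[:3,:3]@p+T[:3,3]
    r=least_squares(lambda v:[proj(w,kp(v,x,z))[1]-row for x,z,row in obs],[.6,0,-.014]);return r
E
python3 - <<'E'
from fitk import *
import pickle
w,s=pickle.load(open("w2.pkl","rb"));T=np.eye(4);T[:3,:3]=s["tool_rot"];T[:3,3]=s["position"]
R=lambda r:150+r/3.3
r=fit(w,T,[(24,-48,R(10)),(24,-22,R(120)),(28,-14,R(165)),(28,14,R(325)),(-28,14,R(522))]);print(np.degrees(r.x[0]),r.x[1:],r.fun)
E
```

```text
34.11860246569496 [ 0.00404043 -0.00986967] [ 0.58966683  2.76285968 -4.17281862  1.22780665 -0.40888359]
```

```bash
python3 -m crank '[1,0,0,-4,0, 1,2.7,0,-3,0, 1,3.8,0,-1.5,0, 1,3.8,0,0,0.12, 1,0,0,0,0.12, 1,0,0,0,0.12, 1,0,0,0,0.12, 1,0,0,0,0.12]' && python3 -m crank '[1,0,0,0,0.12, 1,0,0,0,0.12, 1,0,0,0,0.12, 1,0,0,0,0.12, 1,0,0,0,0.12, 1,0,0,0,0.12, 1,0,0,0,0, 1,0,0,0,0]' && python3 - <<'E'
from fitk import *
import pickle
w,s=pickle.load(open("w2.pkl","rb"));T=np.eye(4);T[:3,:3]=s["tool_rot"];T[:3,3]=s["position"]
R=lambda r:150+r/3.3
r=fit(w,T,[(24,-48,R(10)),(24,-22,R(120)),(28,14,R(325)),(-28,14,R(522))]);print(np.degrees(r.x[0]),r.x[1:],r.fun)
w=optics.get_image("wrist");pickle.dump((w,env.observe()),open("w3.pkl","wb"))
sh=proj(w,[.608,.114,.155]);print(sh);x,y=[int(v) for v in sh]
y0=max(0,y-90);save(w,"w3.png",(x-100,y0,x+100,y0+150),4);print(x-100,y0)
E
```

```text
time_s: 8.02
position: [0.4983, 0.0811, 0.2953]
tool_rot: [[0.542, 0.84, -0.004], [0.84, -0.542, -0.0], [-0.002, -0.003, -1.0]]
ft_force: [-0.3, -0.3, -1.1]
grip_width: 0.0153
gripper_force: 41.4
time_s: 8.68
position: [0.4985, 0.0808, 0.2959]
tool_rot: [[0.959, 0.283, -0.003], [0.283, -0.959, 0.0], [-0.003, -0.001, -1.0]]
ft_force: [0.4, 0.6, -2.1]
grip_width: 0.0153
gripper_force: 41.4
33.57829480754195 [ 0.00512181 -0.01157155] [-0.80183992  1.18600609 -0.43404764  0.06763445]
[275.36399056  69.14439325]
175 0
```

View pics/w3.png

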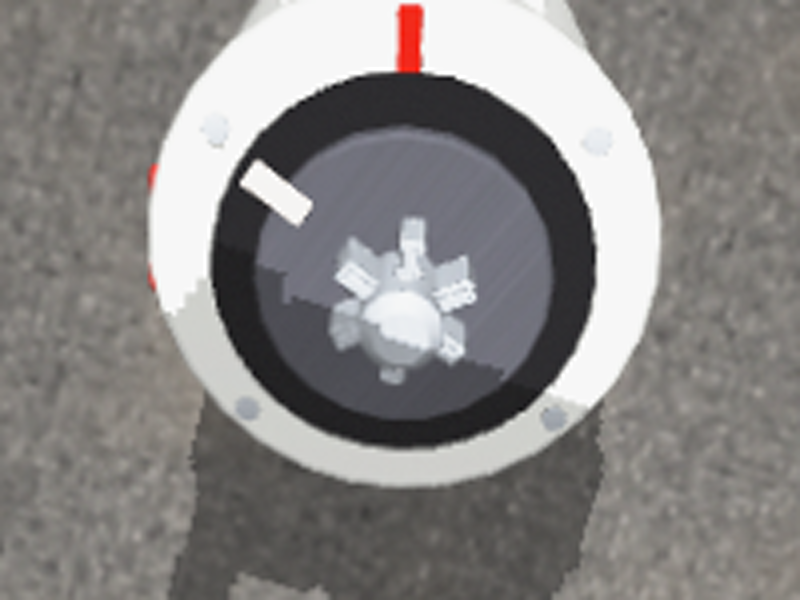

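```bash
cat > face.py <<'E'
from h import *
from scipy.optimize import least_squares
c35,s35=np.cos(np.radians(35)),np.sin(np.radians(35))
def fr(psi):
    g=np.array([np.cos(psi),np.sin(psi),0]);n=-s35*g+[0,0,c35];u=c35*g+[0,0,s35];return n,u,np.cross(u,n)
E
python3 - <<'E'
from face import *
import pickle
w,s=pickle.load(open("w3.pkl","rb"))
px=lambda x,y:np.array([175+x/4-.4,y/4-.4])
def f(v):
    n,u,r=fr(v[3]);S=v[:3];pj=lambda X:proj(w,X);d=v[4]-1
    e=[pj(S-.033*r)[0]-px(256,0)[0],pj(S+.033*r)[0]-px(552,0)[0],pj(S+.033*u)[1]-px(0,127)[1],pj(S-.033*u)[1]-px(0,419)[1]]
    e+=list(pj(S+.022*n)-px(401,322));e+=list(pj(S+.041*(u*np.cos(d)+r*np.sin(d)))-px(250,173))
    e+=[pj(S+.046*u)[0]-px(410,0)[0]]
    a=v[4]+.0472;e+=list(pj(S+.014*n+.016*(u*np.cos(a)+r*np.sin(a)))-px(414,220))
    return np.array(e)
r=least_squares(f,[.608,.114,.155,.28,.0],loss="soft_l1");print(r.x,f(r.x))
S=r.x[:3];n,u,rr=fr(r.x[3]);print("n",n,"P",S+.048*n,"psi",np.degrees(r.x[3]))
t=pickle.load(open("ps.pkl","rb"))
for k,uv in(("top",(237.6,199)),("top",None)):
    print(k,proj(t[k],S+.022*n),proj(t["side"],S+.022*n))
E
```

```text
[0.60937215 0.11387872 0.14589377 0.25981536 0.02653957] [ 0.78391738 -0.07429144 -0.50757848 -2.21690884  0.67523269  1.23924643
 -0.60149985 -0.60057327 -0.01065907 -0.63361199  4.07999904]
n [-0.55432574 -0.147353    0.81915204] P [0.58276452 0.10680578 0.18521306] psi 14.886323614748399
top [238.49413058 198.82744784] [261.6253559  215.04274621]
top [238.49413058 198.82744784] [261.6253559  215.04274621]
```

```bash
python3 - <<'E'
from face import *
import pickle
w,s=pickle.load(open("w3.pkl","rb"));ps=pickle.load(open("ps.pkl","rb"));t=ps["top"];sd=ps["side"]
px=lambda x,y:np.array([175+x/4-.4,y/4-.4])
def f(v,zp=1):
    n,u,r=fr(v[3]);S=v[:3];pj=lambda X:proj(w,X);d=v[4]-1
    e=[pj(S-.033*r)[0]-px(256,0)[0],pj(S+.033*r)[0]-px(552,0)[0],pj(S+.033*u)[1]-px(0,127)[1],pj(S-.033*u)[1]-px(0,419)[1]]
    e+=list(pj(S+.022*n)-px(401,322));e+=list(pj(S+.041*(u*np.cos(d)+r*np.sin(d)))-px(250,173))
    e+=[pj(S+.046*u)[0]-px(410,0)[0]]
    a=v[4]+.0472;e+=[pj(S+.005*n+.016*(u*np.cos(a)+r*np.sin(a)))[0]-px(414,0)[0]]
    e+=list((proj(t,S+.022*n)-[237.7,199.1])*1.)+list(.7*(proj(sd,S+.022*n)-[150+306/2.8,120+268/2.8]))
    e+=[zp*(S[2]-.155)/.003]
    return np.array(e)
np.set_printoptions(precision=4,suppress=True)
for zp in(0,1):
    r=least_squares(f,[.608,.114,.155,.28,.0],args=(zp,),loss="soft_l1");S=r.x[:3];n,u,rr=fr(r.x[3]);print(r.x,f(r.x,zp));print("n",n,"P",S+.048*n,"psi",np.degrees(r.x[3]))
E
```

```text
[0.609  0.114  0.1452 0.2533 0.032 ] [ 0.6812 -0.3934  0.1263 -1.8702  0.3627  1.7014 -0.4244 -0.5145  0.0605
 -0.5288  0.741  -0.1087  1.7117 -0.2367 -0.    ]
n [-0.5553 -0.1437  0.8192] P [0.5824 0.1071 0.1845] psi 14.512953010502123
[0.6082 0.1137 0.1485 0.2531 0.0367] [ 0.2759  0.0156  0.0392 -1.2097  0.356   2.2157 -0.7647 -0.6677  0.0903
 -0.4132  0.7211  0.1043  1.9486 -1.1339 -2.1768]
n [-0.5553 -0.1436  0.8192] P [0.5816 0.1068 0.1878] psi 14.501999891820505
```

```bash
python3 -m crank '[1,0,0,0,0.066, 1,0.9,-0.1,1.3,0, 1,0.9,-0.1,1.3,0, 1,0.9,-0.1,1.3,0, 1,0.9,-0.09,1.3,0, 1,0.9,-0.09,1.3,0, 1,0.9,-0.09,1.3,0, 1,0.9,-0.09,1.3,0]' && python3 - <<'E'
from face import *
import pickle
np.set_printoptions(precision=4,suppress=True)
p=optics.get_image("side");q=optics.get_image("top");s=env.observe();pickle.dump((p,q,s),open("pre.pkl","wb"));print(s["position"],s["ft_force"])
a=cv2.resize(p["color"][165:255,220:310,::-1],(400,400),interpolation=cv2.INTER_CUBIC)
b=cv2.resize(q["color"][155:235,200:280,::-1],(400,400),interpolation=cv2.INTER_CUBIC)
cv2.imwrite("pics/pre.png",np.hstack([a,b]))
E
```

```text
time_s: 9.4
position: [0.5593, 0.1009, 0.205]
tool_rot: [[0.976, 0.218, -0.001], [0.218, -0.976, -0.0], [-0.001, -0.0, -1.0]]
ft_force: [0.4, -0.6, -0.3]
grip_width: 0.0151
gripper_force: 41.5
[0.5588 0.1009 0.2036] [-1.3198  0.2065 -1.5156]
```

View pics/pre.png

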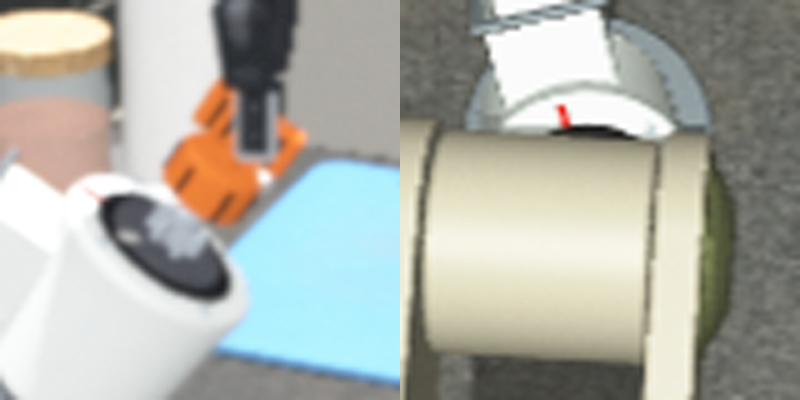

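```bash
python3 - <<'E'
from face import *
import pickle
np.set_printoptions(precision=4,suppress=True)
p,q,s=pickle.load(open("pre.pkl","rb"))
im=p["color"].astype(int);R,G,B=im[...,0],im[...,1],im[...,2]
m=(R>150)&(R-B>70)&(R-G>40);m[:165]=0;m[240:]=0;m[:,:245]=0;m[:,310:]=0
n_,lab,st,_=cv2.connectedComponentsWithStats(m.astype(np.uint8));k=1+np.argmax(st[1:,4]);ys,xs=np.where(lab==k);pts=np.c_[xs,ys].astype(float);print(st[k])
Rt=np.array(s["tool_rot"]);Tp=np.array(s["position"])
def model(v):
    c,sn=np.cos(v[0]),np.sin(v[0]);P=Tp+Rt@[v[1],v[3],v[2]]
    X=Rt@[c,0,-sn];Z=Rt@[-sn,0,-c];Y=np.cross(Z,X);out=[]
    for a in np.linspace(0,2*np.pi,48,endpoint=False):
        for h in(-.048,-.022): out.append(P+.024*(np.cos(a)*X+np.sin(a)*Y)+h*Z)
    for x in(-.028,.028):
        for y in(-.008,.008):
            for h in(-.014,.014): out.append(P+x*X+y*Y+h*Z)
    return np.array([proj(p,o) for o in out])
th=np.radians(np.arange(30,300,10)) # image dirs
D=np.c_[np.cos(th),np.sin(th)]
o=(pts@D.T).max(0)+.4
keep=[i for i,a in enumerate(np.degrees(th)) if not 215<a<300 or True]
f=lambda v:((model([v[0],v[1],v[2],0])@D.T).max(0)-o)
print("pred res",f([np.radians(34),.004,-.012]))
r=least_squares(lambda v:np.r_[f(v)],[.6,.004,-.012],loss="soft_l1");print(np.degrees(r.x[0]),r.x[1:],r.fun)
# shaft/face: bright blob in dark face
for S in([.6083,.1138,.149],[.609,.114,.1452],[.6075,.1135,.155]):
    n,u,rr=fr(np.radians(15));S=np.array(S);print("tip",proj(p,S+.022*n),"seat",proj(p,S),"face ext",[proj(p,S+.033*d) for d in(u,-u,rr,-rr)])
g=im.sum(2)//3
print(g[206:236:1,240:276:1])
E
```

```text
[257 183  32  33 457]
pred res [ 1.6809  2.0273  2.0031  2.3002  2.307   2.1815  2.1086  1.7968  1.6086
  1.2286  1.2271  1.13    0.7701  0.4498  0.1542 -0.0269 -0.6566 -1.2076
 -1.6105 -1.5499 -0.928  -0.6599 -0.3838 -0.1083  0.1584  0.4081  0.6333]
34.83960061039815 [ 0.0047 -0.0156] [ 0.7445  0.7724  0.4508  0.6837  0.6732  0.5845  0.5836  0.3862  0.3408
  0.1311  0.3143  0.4567  0.3625  0.3408  0.3535  0.4762  0.1362 -0.1456
 -0.5066 -0.4195  0.3792  0.7844  1.1536  1.4757  1.7407  1.9407  2.0696]
tip [262.0367 213.8756] seat [256.8934 220.6287] face ext [array([245.4542, 212.6875]), array([268.2428, 228.5022]), array([259.2557, 215.2793]), array([254.3856, 226.3097])]
tip [261.7542 215.3521] seat [256.6214 222.0824] face ext [array([245.1986, 214.1595]), array([267.9547, 229.9374]), array([258.988 , 216.6986]), array([254.1096, 227.7992])]
tip [262.3632 211.5185] seat [257.2046 218.3073] face ext [array([245.7405, 210.3378]), array([268.579 , 226.2093]), array([259.5636, 213.0137]), array([254.7 , 223.93])]
[[255 255 255 ... 139 140 138]
 [249 254 255 ... 137 136 134]
 [229 240 252 ... 127 130 128]
 ...
 [233 232 233 ... 232 231 229]
 [233 233 232 ... 231 230 226]
 [233 233 232 ... 229 225 223]]
```

```bash
python3 -m crank '[1,0.17,-0.01,0.37,0, 1,0.21,-0.01,0.34,0, 1,0.23,-0.01,0.33,0, 1,0.23,-0.01,0.33,0, 1,0.12,0,0.17,0, 1,0,0,0,0, 1,0,0,0,0, 1,0,0,0,0]' && python3 -m crank '[1,0.06,0,0.08,0, 1,0.06,0,0.08,0, 1,0.06,0,0.08,0, 1,0.06,0,0.08,0, 1,0,0,0,0, 1,0,0,0,0, 1,0,0,0,0, 1,0,0,0,0]'
```

```text
time_s: 10.17
position: [0.568, 0.1033, 0.1909]
tool_rot: [[0.976, 0.216, -0.0], [0.216, -0.976, 0.0], [-0.0, -0.0, -1.0]]
ft_force: [-0.4, 2.1, -2.2]
grip_width: 0.0153
gripper_force: 41.4
time_s: 10.83
position: [0.5696, 0.104, 0.1885]
tool_rot: [[0.976, 0.216, -0.001], [0.216, -0.976, 0.001], [-0.001, -0.001, -1.0]]
ft_force: [-8.3, 1.9, 5.7]
grip_width: 0.0153
gripper_force: 42.6
```

```bash
python3 -m crank '[1,-0.08,0,0.06,0, 1,0.06,0,0.08,0, 1,0.06,0,0.08,0, 1,0.06,0,0.08,0, 1,0,0,0,0.03, 1,0,0,0,0.03, 1,0,0,0,0, 1,0,0,0,0]'
```

```text
time_s: 11.5
position: [0.5707, 0.1059, 0.1854]
tool_rot: [[0.988, 0.158, -0.001], [0.158, -0.988, 0.004], [0.0, -0.004, -1.0]]
ft_force: [-3.7, 9.5, 3.1]
grip_width: 0.0157
gripper_force: 42.3
```

```bash
python3 -m crank '[1,0,-0.1,0,0, 1,0,-0.1,0,0, 1,0.06,0,0.08,0, 1,0.06,0,0.08,0, 1,0.06,0,0.08,0, 1,0,0,0,0, 1,0,0,0,0, 1,0,0,0,0]'
```

```text
time_s: 12.17
position: [0.5725, 0.1071, 0.1822]
tool_rot: [[0.988, 0.157, -0.001], [0.157, -0.988, 0.002], [-0.001, -0.002, -1.0]]
ft_force: [-3.2, 6.3, -1.0]
grip_width: 0.0155
gripper_force: 41.6
```

```bash
python3 -m crank '[1,0,-0.1,0,0, 1,0.11,0,0.16,0, 1,0.11,0,0.16,0, 1,0.11,0,0.16,0, 1,0.06,0,0.08,0, 1,0,0,0,0, 1,0,0,0,0, 1,0,0,0,0]'
```

```text
time_s: 12.83
position: [0.5737, 0.1069, 0.1808]
tool_rot: [[0.988, 0.157, -0.004], [0.157, -0.988, -0.002], [-0.004, 0.002, -1.0]]
ft_force: [-30.4, -5.7, 34.4]
grip_width: 0.0154
gripper_force: 49.2
```

```bash
cat > sfit.py <<'E'
from face import *
def sfit(p,Tp,Rt,psi=np.radians(15),S=np.array([.608,.1138,.152])):
    im=p["color"].astype(int);R,G,B=im[...,0],im[...,1],im[...,2]
    m=(R>120)&(R-B>70)&(R-G>40);m[:165]=0;m[250:]=0;m[:,:240]=0;m[:,310:]=0
    k=cv2.connectedComponentsWithStats(m.astype(np.uint8));st=k[2];i=1+np.argmax(st[1:,4]);ys,xs=np.where(k[1]==i);pts=np.c_[xs,ys].astype(float);print("blob",st[i])
    th=np.radians(np.arange(30,260,10));D=np.c_[np.cos(th),np.sin(th)];o=(pts@D.T).max(0)+.4
    def model(v):
        P=S+[0,0,0]+fr(psi)[0]*v[1]+fr(psi)[1]*v[2]
        # tilt v0 in the g plane
        g=np.array([np.cos(psi),np.sin(psi),0]);z=np.array([0,0,1.]);Z=-np.sin(v[0])*g+np.cos(v[0])*z;X=np.cos(v[0])*g+np.sin(v[0])*z;Y=np.cross(Z,X);out=[]
        for a in np.linspace(0,2*np.pi,48,endpoint=False):
            for h in(-.048,-.022): out.append(P+.024*(np.cos(a)*X+np.sin(a)*Y)+h*Z)
        for x in(-.028,.028):
            for y in(-.008,.008):
                for h in(-.014,.014): out.append(P+x*X+y*Y+h*Z)
        return np.array([proj(p,q) for q in out])
    r=least_squares(lambda v:(model(v)@D.T).max(0)-o,[.6,.06,0],loss="soft_l1",x_scale=[.1,.01,.01])
    print("tilt",np.degrees(r.x[0]),"along n, u [mm]",r.x[1:]*1000,np.round(r.fun,1))
E
python3 - <<'E'
from sfit import *
import pickle
p,q,s=pickle.load(open("pre.pkl","rb"));sfit(p,s["position"],s["tool_rot"])
p=optics.get_image("side");s=env.observe();print(s["position"],s["ft_force"]);sfit(p,s["position"],s["tool_rot"])
w=optics.get_image("wrist")
a=cv2.resize(p["color"][165:255,220:310,::-1],(400,400),interpolation=cv2.INTER_CUBIC)
b=cv2.resize(w["color"][120:320,175:375,::-1],(400,400),interpolation=cv2.INTER_CUBIC)
cv2.imwrite("pics/ins.png",np.hstack([a,b]))
E
```

```text
blob [257 183  32  33 462]
tilt 35.711837155323835 along n, u [mm] [82.46246419  0.788675  ] [ 1.   0.7  0.1  0.3  0.3  0.2  0.2  0.  -0.1 -0.3 -0.1  0.   0.1  0.1
  0.3  0.5  0.3  0.1 -0.4 -0.4  0.5  1.   1.4]
[0.57365261 0.10690178 0.18074426] [-30.30519738  -6.46637446  33.48345684]
blob [250 195  33  31 459]
tilt 35.82409933877516 along n, u [mm] [50.77530238 -0.3778311 ] [ 0.7  0.6 -0.   0.2  0.3  0.3  0.3  0.2  0.3 -0.1 -0.3 -0.1 -0.1 -0.
  0.2  0.6  0.3  0.1 -0.2 -0.5  0.4  1.3  2.1]
```

View pics/ins.png

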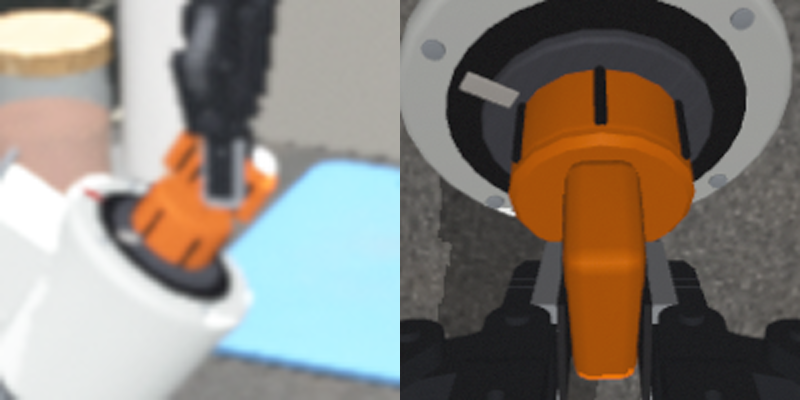

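```bash
python3 - <<'E'
from face import *
w=optics.get_image("wrist");n,u,r=fr(np.radians(15))
for z in(.149,.152):
  S=np.array([.608,.1138,z])
  print("flange top",proj(w,S+.033*u),"dark top",proj(w,S+.0429*u),"flange LR cols",proj(w,S-.033*r)[0],proj(w,S+.033*r)[0])
  for h in(0,.003,.006): 
    F=S+h*n;print(h,"skirt far bottom",proj(w,F+.024*u),"skirt top far",proj(w,F+.024*u+.026*n),"bar ridge",proj(w,F+.028*u+.062*n),"bar end",proj(w,F-.028*u+.062*n))
print("obs rows: flange",120+30/2,"dark",120-3/2,"skirtbot",120+69/2,"skirttop",120+136/2,"ridge",120+262/2,"end",120+374/2,"cols flange",175+82/2,175+312/2)
E
```

```text
flange top [267.68112241 134.78931356] dark top [265.44755345 117.847508  ] flange LR cols 217.7354857270405 330.380154840623
0 skirt far bottom [269.53294819 148.8364196 ] skirt top far [272.10224918 184.62766183] bar ridge [275.99810867 245.61599153] bar end [285.27166947 302.77159403]
0.003 skirt far bottom [269.80020994 152.56302618] skirt top far [272.439781   189.32397539] bar ridge [276.48121268 252.42793073] bar end [285.72705101 308.31804914]
0.006 skirt far bottom [270.07446845 156.38632662] skirt top far [272.78702568 194.15408124] bar ridge [276.9807185  259.46777875] bar end [286.19267738 313.98961819]
flange top [267.51366517 134.98308788] dark top [265.22511404 117.70081003] flange LR cols 216.76315613530042 331.291470349842
0 skirt far bottom [269.40765763 149.28632199] skirt top far [272.015984   185.88999384] bar ridge [275.99315334 248.75095632] bar end [285.43792205 306.05824223]
0.003 skirt far bottom [269.67840936 153.08985494] skirt top far [272.35953655 190.70490843] bar ridge [276.48886024 255.79386354] bar end [285.9034405  311.74322663]
0.006 skirt far bottom [269.95638827 156.99395105] skirt top far [272.71318737 195.65983522] bar ridge [277.00181166 263.07793386] bar end [286.37958506 317.55828313]
obs rows: flange 135.0 dark 118.5 skirtbot 154.5 skirttop 188.0 ridge 251.0 end 307.0 cols flange 216.0 331.0
```

```bash
python3 -m crank '[1,0,0,0,0, 1,0,0,0,0, 1,0.06,0,0.08,0, 1,0.06,0,0.08,0, 1,0,-0.1,0,0.03, 1,0,0.1,0,-0.03, 1,0,0.1,0,-0.03, 1,0,-0.1,0,0.03]' 80; python3 - <<'E'
from sfit import *
s=env.observe();print(s["position"],s["ft_force"],s["wrist_torque"])
p=optics.get_image("side");sfit(p,s["position"],s["tool_rot"])
w=optics.get_image("wrist");b=w["color"]
im=b.astype(int);m=(im[...,0]>90)&(im[...,0]-im[...,2]>60)
for c in (262,285): print(c,[int(v) for v in np.where(m[:,c])[0][[0,-1]]])
n,u,r=fr(np.radians(15));S=np.array([.608,.1138,.152])
for h in(0,.004):print(h,proj(w,S+h*n+.024*u),proj(w,S+h*n-.028*u+.062*n))
E
```

```text
time_s: 13.65
position: [0.5737, 0.1067, 0.1805]
tool_rot: [[0.987, 0.159, -0.005], [0.159, -0.987, -0.003], [-0.005, 0.002, -1.0]]
ft_force: [-40.9, -9.4, 47.2]
grip_width: 0.0149
gripper_force: 83.0
[0.57373004 0.1067065  0.18053783] [-40.87742827  -9.38550219  47.18875159] [-0.60594717  6.16168204  0.66880618]
blob [250 195  33  31 458]
tilt 36.88426867683403 along n, u [mm] [50.71591612 -1.05916468] [ 0.7  0.8 -0.1  0.2  0.3  0.3  0.4  0.3  0.4 -0.1 -0.3 -0.1 -0.2 -0.1
  0.1  0.5  0.3  0.1 -0.2 -0.5  0.7  1.5  2.2]
262 [94, 302]
285 [156, 309]
0 [269.11714063 149.38810121] [285.49324281 306.26174125]
0.004 [269.48951569 154.49772723] [286.13124325 313.88081228]
```

```bash
python3 -m crank '[1,-0.2,0,-0.28,0, 1,-0.2,0,-0.28,0, 1,0,0,0,0, 2.4,0,0,0,0, 2.4,0,0,0,0, 2.4,0,0,0,0, 2.4,0,0,0,0, 2.4,0,0,0,0]' 40; python3 - <<'E'
from sfit import *
s=env.observe();print(s["position"],s["ft_force"],s["wrist_torque"])
p=optics.get_image("side");sfit(p,s["position"],s["tool_rot"])
w=optics.get_image("wrist");b=w["color"]
im=b.astype(int);m=(im[...,0]>90)&(im[...,0]-im[...,2]>60)
ys,xs=np.where(m);k=(ys>130)&(ys<320);print("cols at row 290:",np.where(m[290])[0][[0,-1]],"row 240",np.where(m[240])[0][[0,-1]])
for c in (270,285): print(c,[int(v) for v in np.where(m[:,c])[0][[0,-1]]])
n,u,r=fr(np.radians(15));S=np.array([.608,.1138,.152])
for h in(0,.004):print(h,proj(w,S+h*n+.024*u),proj(w,S+h*n-.028*u+.062*n))
E
```

```text
time_s: 14.42
position: [0.5742, 0.1072, 0.1806]
tool_rot: [[0.988, 0.156, 0.0], [0.156, -0.988, -0.0], [0.0, 0.0, -1.0]]
ft_force: [0.2, -0.1, 1.4]
grip_width: 0.0246
gripper_force: 0.0
[0.57419655 0.10716918 0.18060201] [ 0.2026539  -0.05613573  1.43950797] [ 0.01093433 -0.03143413 -0.04673485]
blob [250 196  33  30 440]
tilt 38.736990274817195 along n, u [mm] [50.83520228 -2.50947154] [ 1.   1.1  0.1 -0.1  0.   0.2  0.5  0.4  0.4  0.1 -0.2 -0.3  0.1 -0.
  0.1  0.3  0.1  0.  -0.1 -0.5  0.8  1.8  2.7]
cols at row 290: [264 297] row 240 [246 303]
270 [112, 310]
285 [158, 310]
0 [269.82957642 150.37855384] [285.86625962 307.14389504]
0.004 [270.19072844 155.45891109] [286.48954838 314.76229531]
```

```bash
python3 -m crank '[2.0,0.6,0.1,-0.3,0, 2.0,0,0,0,0, 2.0,0,0,0,0.08, 2.0,0,0,0,0.08, 2.0,0,0,0,0.08, 2.0,0,0,0,0.08, 2.0,0,0,0,0.08, 2.0,0,0,0,0]' 60; cat > drv.py <<'E'
from face import *
# white pointer angle from the wrist / side view: sample ring r=.036-.041 on the face
def drive(p,S=np.array([.608,.1138,.152]),psi=np.radians(15)):
    n,u,r=fr(psi);g=p["color"].astype(int).min(2);best=[]
    for d in np.arange(-.1,1.15,.01):
        a=d-1;v=[]
        for R in(.0355,.037,.0385):
            x,y=proj(p,S+R*(u*np.cos(a)+r*np.sin(a)));
            if 0<=x<559 and 0<=y<419:v.append(g[int(round(y)),int(round(x))])
        best.append((np.mean(v) if v else 0,d))
    b=np.array(best);k=b[:,0]>b[:,0].max()*.8;return b[k,1].mean(),b[:,0].max(),k.sum()
E
python3 - <<'E'
from drv import *
from sfit import *
s=env.observe();print(s["q"],s["ft_force"],s["wrist_torque"])
p=optics.get_image("side");sfit(p,s["position"],s["tool_rot"]);print("side",drive(p));print("wrist",drive(optics.get_image("wrist")),"top",drive(optics.get_image("top")))
import pickle
w,_=pickle.load(open("w3.pkl","rb"));print("ref .035",drive(w))
E
```

```text
time_s: 15.18
position: [0.5805, 0.1086, 0.185]
tool_rot: [[0.97, -0.243, 0.003], [-0.243, -0.97, 0.003], [0.002, -0.003, -1.0]]
ft_force: [-0.8, 5.0, 6.1]
grip_width: 0.0202
gripper_force: 16.6
[ -0.94983242  27.80714027  72.25330166   0.16310851  79.78732706
 103.10365571] [-0.83408517  5.02427577  6.12592364] [ 1.22139638 -0.0082523   0.34734809]
blob [250 196  32  30 448]
tilt 45.806548193155926 along n, u [mm] [50.56932613 -6.63503188] [ 3.5  3.7  1.3 -0.2  0.1  0.3  0.6  0.6  0.7  0.6  0.2 -0.3 -0.6 -0.6
 -0.4  0.   0.3  0.5  0.7  0.6  2.   4.3  4.2]
side (np.float64(0.3399999999999998), np.float64(163.33333333333334), np.int64(9))
wrist (np.float64(0.17499999999999985), np.float64(152.66666666666666), np.int64(16)) top (np.float64(0.5199999999999997), np.float64(228.0), np.int64(125))
ref .035 (np.float64(0.039999999999999925), np.float64(243.66666666666666), np.int64(17))
```

```bash
python3 -m crank '[2.1,0,0,0,0.08, 2.1,0,0,0,0.08, 2.1,0,0,0,0.08, 2.2,0,0,0,0.08, 2.2,0,0,0,0.08, 2.3,0,0,0,0.08, 2.3,0,0,0,0, 2.3,0,0,0,0]'; 
python3 - <<'E'
from drv import *
s=env.observe();print(s["q"][5],s["ft_force"],s["wrist_torque"])
p=optics.get_image("side");w=optics.get_image("wrist");print("side",drive(p),"wrist",drive(w))
im=w["color"].astype(int);m=(im[...,0]>90)&(im[...,0]-im[...,2]>60);ys,xs=np.where(m);print(xs.min(),xs.max(),ys.min(),ys.max())
E
```

```text
time_s: 16.0
position: [0.5813, 0.1088, 0.1858]
tool_rot: [[0.751, -0.661, 0.006], [-0.661, -0.751, 0.003], [0.002, -0.006, -1.0]]
ft_force: [0.8, 6.2, 9.9]
grip_width: 0.0229
gripper_force: 26.0
130.39115442017263 [0.82999836 6.22124379 9.90934884] [ 1.4777212  -0.316787    0.33350562]
side (np.float64(0.8699999999999996), np.float64(150.66666666666666), np.int64(29)) wrist (np.float64(0.6449999999999997), np.float64(183.0), np.int64(16))
0 301 130 329
```

```bash
python3 -m crank '[2.3,0,0,0,0.07, 2.3,0,0,0,0.07, 2.3,0,0,0,0.07, 2.3,0,0,0,0.07, 2.3,0,0,0,0.06, 2.3,0,0,0,0, 2.3,0,0,0,0, 2.3,0,0,0,0]'; 
python3 - <<'E'
from drv import *
s=env.observe();print(s["q"][5],s["ft_force"],s["wrist_torque"])
p=optics.get_image("side");w=optics.get_image("wrist");print("side",drive(p),"wrist",drive(w))
E
```

```text
time_s: 16.77
position: [0.5822, 0.109, 0.1872]
tool_rot: [[0.488, -0.873, 0.009], [-0.873, -0.488, 0.003], [0.002, -0.01, -1.0]]
ft_force: [0.3, 6.9, 15.2]
grip_width: 0.0233
gripper_force: 45.1
149.83461328607314 [ 0.30136766  6.93587623 15.18540815] [ 1.74463221 -0.63582583  0.45745447]
side (np.float64(1.1149999999999993), np.float64(142.0), np.int64(6)) wrist (np.float64(0.9799999999999994), np.float64(199.33333333333334), np.int64(15))
```

```bash
python3 -m crank '[2.3,0,0,0,0.05, 2.3,0,0,0,0.05, 2.3,0,0,0,0, 2.3,0,0,0,0, 2.3,0,0,0,-0.06, 2.5,0,0,0,-0.06, 3.5,0,0,0,0, 4,0,0,0,0]'; python3 -m crank '[4.5,0,0,0,0, 4.5,0,0,-0.5,0, 4.5,0,0,-1,0, 4.5,0,0,-2,0, 4.5,0,0,-3,0, 4.5,0,0,-3,0, 4.5,0,0,-2,0, 4.5,0,0,0,0]'
python3 - <<'E'
from drv import *
from sfit import *
s=env.observe();print(s["ft_force"])
p=optics.get_image("side");w=optics.get_image("wrist");print("side",drive(p),"wrist",drive(w));
n,u,r=fr(np.radians(15));S=np.array([.608,.1138,.152])
im=w["color"].astype(int);m=(im[...,0]>90)&(im[...,0]-im[...,2]>60);k=cv2.connectedComponentsWithStats(m.astype(np.uint8))
print("wrist blob",[list(v) for v in k[2][1:] if v[4]>300])
im=p["color"].astype(int);m2=(im[...,0]>120)&(im[...,0]-im[...,2]>70)&(im[...,0]-im[...,1]>40);m2[:165]=0;m2[250:]=0;m2[:,:240]=0;m2[:,310:]=0
k2=cv2.connectedComponentsWithStats(m2.astype(np.uint8));print("side blob",[list(v) for v in k2[2][1:] if v[4]>100])
def pts(pic,h,d):
    a=d-1+np.pi/3;X=u*np.cos(a)+r*np.sin(a);Y=np.cross(n,X);P=S+n*(.048+h);o=[]
    for t in np.linspace(0,2*np.pi,60):
        for z in(-.048,-.022):o.append(P+.024*(np.cos(t)*X+np.sin(t)*Y)+z*n)
    for x in(-.028,.028):
        for y in(-.008,.008):
            for z in(-.014,.014):o.append(P+x*X+y*Y+z*n)
    q=np.array([proj(pic,v) for v in o]);return np.round(np.r_[q.min(0),q.max(0)-q.min(0)],1)
for h in(0,.004,.008):print(h,"wrist",pts(w,h,.98),"side",pts(p,h,.98))
E
```

```text
time_s: 17.53
position: [0.5797, 0.1071, 0.184]
tool_rot: [[0.503, -0.864, -0.001], [-0.864, -0.503, -0.001], [0.0, 0.001, -1.0]]
ft_force: [-4.4, -2.5, 4.3]
grip_width: 0.0397
gripper_force: 3.6
time_s: 18.2
position: [0.5812, 0.1073, 0.304]
tool_rot: [[0.503, -0.864, 0.009], [-0.864, -0.503, 0.0], [0.005, -0.008, -1.0]]
ft_force: [0.6, -0.5, 0.1]
grip_width: 0.045
gripper_force: 0.0
[ 0.64933803 -0.5039485   0.11180972]
side (np.float64(1.1149999999999993), np.float64(141.66666666666666), np.int64(6)) wrist (np.float64(0.9899999999999994), np.float64(179.33333333333334), np.int64(15))
wrist blob [[np.int32(137), np.int32(0), np.int32(55), np.int32(44), np.int32(1674)], [np.int32(34), np.int32(25), np.int32(68), np.int32(68), np.int32(3340)], [np.int32(232), np.int32(165), np.int32(68), np.int32(75), np.int32(3078)]]
side blob [[np.int32(250), np.int32(193), np.int32(28), np.int32(33), np.int32(518)]]
0 wrist [228.4 163.3  71.4  77.6] side [248.4 191.9  29.7  34.6]
0.004 wrist [230.2 164.3  72.3  78.7] side [249.4 190.7  29.8  34.7]
0.008 wrist [232.1 165.4  73.3  79.7] side [250.3 189.4  29.8  34.7]
```

```bash
python3 -c "
from rig import env
print(env.close_job())"
```

```text
the job is handed in; nothing more can be done
None
```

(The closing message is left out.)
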